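# Sweep finished tissue cassettes into the station's drop basket

### The job

Clear the cut-up station: slide the metal cover of its drop opening fully open by its upturned edge, sweep the pink, the yellow and the blue cassette across the white board with the fingers so that all three drop through the opening into the basket below, then push the cover fully shut again. Only push and sweep: do not pick anything up. Leave the pink dish on the board, the forceps, the dropper bottle and the green-capped pot where they are.

Things in the scene. Friction and masses are not known exactly. Their poses are not given: they have to be found in the camera images.
- station: bench-top cut-up station, fixed: steel housing 190 (x) x 470 (y) mm, flat deck 75 mm above the worktop. Origin: centre of its footprint at worktop height; z up, y along its length. From +y: white board, drop opening, deck for the opened cover (y < -0.100). Rims 12 mm above the deck, inner faces at x = +-0.092 and y = 0.232. Cover rails, 7 mm high, at x = +-0.0815 for y < 0.018
- board (a point): middle of the white cutting board's top, station frame (0, 0.121, 0.075), axes as the station's. The board spans station y = 0.010 to 0.232 and is level with the deck
- funnel (a point): middle of the way from board to opening, station frame (0, 0.044, 0.075). Steel wings 12 mm high, 3 mm thick, on either side: from the rims (x = +-0.0915) at y = 0.062 inwards to x = +-0.0715 at y = 0.026. Between them the way is level, and free when the cover is open
- opening (a point): centre of the drop opening at deck height, station frame (0, -0.045, 0.075). It spans station x = -0.070 to 0.070 and y = -0.100 to 0.010. The basket's floor lies 62 mm below
- cover (a joint): travel of the sliding pale metal cover in m: 0 = fully shut over the opening, 0.115 = fully open (end stop). Opens towards the station's -y, stays where it is left, needs about 2 N to move. Flat sheet 126 mm long, 156 mm wide, its top 3 mm above the deck, with a folded-up edge at its +y end. Starts 0 to 0.02 open
- push_edge (a point): middle of the cover's upturned edge, an upright strip 132 mm long (station x), 3 mm thick with a 5 mm blue bead on top, up to 28 mm above the deck; this point is 15 mm above the deck. Station y = 0.0165 shut, -0.0985 open. Push its +y face towards -y to open; its -y face (fingers over the sheet) towards +y to shut
- cassette_pink: pink plastic tissue cassette, a slatted tray about 36 x 45 mm over all (its sides stand askew to its axes), 7 mm high, 10 to 19 g, loose and flat on the white board; origin at the centre of its underside, z up. Slides easily; fingertips 3 mm above the board sweep it
- cassette_yellow: yellow plastic tissue cassette, a slatted tray about 42 x 48 mm over all (its sides stand askew to its axes), 7 mm high, 10 to 19 g, loose and flat on the white board; origin at the centre of its underside, z up. Slides easily; fingertips 3 mm above the board sweep it
- cassette_blue: blue plastic tissue cassette, a slatted tray about 48 x 43 mm over all (its sides stand askew to its axes), 7 mm high, 10 to 19 g, loose and flat on the white board; origin at the centre of its underside, z up. Slides easily; fingertips 3 mm above the board sweep it
- dish: round low dish with a pink disc in it, 58 mm diameter, 14 mm high, loose on the white board near its rear +y corner; origin at the centre of its underside. Leave it alone
- forceps: light steel forceps, 43 x 112 x 9 mm, loose on the worktop beyond the station's +y end; origin at the centre of the underside. Leave alone
- dropper_bottle: brown dropper bottle with a black bulb, 28 mm diameter, 94 mm high, loose on the worktop beyond the station's -y end; origin at the centre of the underside. Leave alone
- pot: small white pot with a green screw cap, 48 mm diameter, 52 mm high, loose on the worktop beyond the station's -y end; origin at the centre of the underside. Leave alone

How it is judged:
On the way, in this order (a step that is already met when the one before it is completed fails the run):
1. the cover is slid fully open (value of joint cover above 0.1 m), for 0.2 s.
2. all three cassettes lie in the basket under the opening, the cover still open (z of each of cassette_pink, cassette_yellow, cassette_blue in the frame of station below 0.055 m and x of cassette_pink in the frame of station between -0.085 and 0.085 m and y of cassette_pink in the frame of station between -0.115 and 0.025 m and x of cassette_yellow in the frame of station between -0.085 and 0.085 m and y of cassette_yellow in the frame of station between -0.115 and 0.025 m and x of cassette_blue in the frame of station between -0.085 and 0.085 m and y of cassette_blue in the frame of station between -0.115 and 0.025 m and value of joint cover above 0.08 m), for 0.2 s.
At the end, for the whole second after the job is handed in: All three cassettes lie at rest in the basket below the drop opening (at least 20 mm below the deck) the cover is fully shut, within 4 mm, and the dish, forceps, dropper bottle and pot are within 12 mm of where they stood (z of each of cassette_pink, cassette_yellow, cassette_blue in the frame of station below 0.055 m and x of cassette_pink in the frame of station between -0.085 and 0.085 m and y of cassette_pink in the frame of station between -0.115 and 0.025 m and x of cassette_yellow in the frame of station between -0.085 and 0.085 m and y of cassette_yellow in the frame of station between -0.115 and 0.025 m and x of cassette_blue in the frame of station between -0.085 and 0.085 m and y of cassette_blue in the frame of station between -0.115 and 0.025 m and linear speed of each of cassette_pink, cassette_yellow, cassette_blue below 0.02 m/s and value of joint cover below 0.004 m and distance of each of dish, forceps, dropper_bottle, pot from where it was at the start of the episode below 0.012 m); the robot touches nothing.
It fails at once if a cassette is lifted more than 25 mm off the board (z of any of cassette_pink, cassette_yellow, cassette_blue in the frame of station above 0.1 m).
It fails at once if the dish is moved more than 12 mm (distance of dish from where it was at the start of the episode above 0.012 m).
It fails at once if the forceps is moved more than 12 mm (distance of forceps from where it was at the start of the episode above 0.012 m).
It fails at once if the dropper bottle is moved more than 12 mm (distance of dropper_bottle from where it was at the start of the episode above 0.012 m).
It fails at once if the pot is moved more than 12 mm (distance of pot from where it was at the start of the episode above 0.012 m).
It also fails if it takes over 70 s, if anything falls off the work surface, if the arm or the gripper's body presses on something with over 40 N, if the wrist force passes 120 N, or if a joint passes its speed limit or range.

### The arm

A 7-joint arm with a two-finger parallel gripper is mounted at the origin on a cart in front of the work surface, level with it; the furniture and walls round the work are solid. World frame = base frame: x ahead of the robot, y to its left, z up, the work surface at z = 0. Lengths are in m, angles in rad, forces in N, time in s.
With the tool pointing down it reaches from about 0.35 to 0.9 m from the base axis. Payload 7.2 kg.
Tool frame: the origin (TCP) lies between the finger pads; the fingertips stand 8 mm ahead of it and the grasp point (between the pads) lies 11 mm behind it; z points along the fingers, y is the line along which they close (so a half turn about z gives the same grasp; the last joint's range is limited). The gripper opens to 88 mm and grips with 3 to 60 N. Pads are 20 mm wide; open, the fingers measure 115 mm over their backs; the gripper's body (75 mm by 178 mm) begins 61 mm behind the grasp point.
Start: joints at [1.22, 0.411, -0.013, 1.596, 0.006, 1.134, -0.082], TCP at [0.174, -0.6, 0.231] pointing down, gripper open.
Joint ranges: [-2.95, 2.95], [-0.29, 1.99], [-1.47, 1.44], [0.14, 2.54], [-1.03, 4.17], [0.13, 1.85], [-2.86, 2.86]. Speed limits (rad/s): [2.39, 2.39, 3.01, 3.01, 3.14, 3.14, 3.14].

### API

Orientations are given as a rotation vector (axis times angle).
In Python, from workcell import * gives the robot as it stands.
- The arm moves only by the tool servo_tool, never from a script. Its argument "motion" is a list of rows, each an object of numbers: "x", "y", "z": the shift along the tool's x, y, z in mm; "yaw": the turn about the tool's z in degrees. A call has 1 to 20 rows; each row is the pose to reach, as a shift and turn from the pose commanded when the call began, along the tool's axes at that moment; what a row does not reach only later rows make up. A row lasts 1/12 s, in which the tool goes at most 41.7 mm and 7.16 degrees, less where a joint would pass 70% of its speed; a pose out of reach is approached as far as the arm can. A call with a gripper value outside its range is refused whole. "jaw" is the opening, from 0 (shut) to 1 (fully open), set as the call begins (left out, the last holds). The fingers move at their own pace and stop on an object; "newtons" is the grip in N (left out, the last holds). Time passes only in rows, so rows that repeat a pose let the fingers close. It gives the time, the measured TCP pose, the force, the opening and the grip force at its end, in the units of the state.
- read_state(): the state, without advancing time (a new reading comes with each control period).
- get_image(name): name is "side" or "top"; returns (picture, depth): 400x640x3 uint8, red, green, blue; 400x640 float32, m along the optical axis (not along the pixel's ray), 0 where there is no reading.
- calibration(name): a dict with "camera_matrix" (3x3 intrinsics, pixels), "origin" and "rotation" of the camera in the world. Camera axes: x right, y up, looking along -z (the intrinsics and any distortion apply to the point x, -y, -z); pixel columns grow to the right and rows downward; lengths in m; the calibration is good to about 2 mm. A picture is of the moment at which its call begins. calibration takes no time and is no camera call.
- close_job(): hands the job in; it is judged then, once.
The state is a dict: "clock": time; "joints": joint angles; "dq": joint speeds; "joint_efforts": joint torques, N m; "tcp_pos": TCP position; "eef_rot": TCP orientation; "force": force on the tool from outside, world axes, zero at the start; "moment": the same for the moment, N m; "gripper_width": finger opening in m; "grip_force": force on a finger pad.
Only numpy, scipy, OpenCV 4.12 (cv2) and the standard library are available. Lean on these libraries where they do the work, as an engineer would, in place of code of your own. Each camera call takes 0.05 s, during which the arm holds its last target. There are 200 camera calls.

## Working session

There is one attempt and no reset: what is moved stays moved. The work goes in short steps, Python scripts to look and compute and a tool call to move; the robot and the scene stay as the last step left them, time stands still between calls to the robot, and variables do not carry over. Pictures are saved under pics/ and viewed, at most 10 in all, crops included, and the job is handed in when it is done.

Besides the shell and the picture viewer there is one more tool, called in YAML: its name, and indented under it one key for each argument. servo_tool: Moves the arm, as the interface text tells. Its arguments: {"type":"object","properties":{"motion":{"type":"array"},"jaw":{"type":"number"},"newtons":{"type":"number"}},"required":["motion"]}

```bash
mkdir -p pics; cat > h.py <<'E'
from workcell import *
import numpy as np, cv2
def cal(n):
    c=calibration(n); return np.array(c["camera_matrix"]),np.array(c["origin"]),np.array(c["rotation"]),c
def pts(n,depth):
    K,o,R,_=cal(n); v,u=np.mgrid[0:depth.shape[0],0:depth.shape[1]]
    d=depth; p=np.stack([(u-K[0,2])/K[0,0]*d,-(v-K[1,2])/K[1,1]*d,-d],-1)
    P=p@(R.T if True else R)+o
    P[d==0]=np.nan; return P
E
python3 - <<'E'
from h import *
for n in("top","side"):
    im,d=get_image(n); cv2.imwrite(f"pics/{n}0.png",im[:,:,::-1]); np.savez(f"{n}0.npz",im=im,d=d)
    print(calibration(n)); P=pts(n,d); print(np.nanpercentile(P.reshape(-1,3),[1,25,50,75,99],axis=0).round(3))
s=read_state(); print(s["tcp_pos"],s["eef_rot"],s["clock"])
E
```

```text
{'camera_matrix': array([[422.82253853,   0.        , 317.20823491],
       [  0.        , 422.82253853, 200.96671358],
       [  0.        ,   0.        ,   1.        ]]), 'origin': array([ 0.31087766, -0.00148511,  1.13872357]), 'rotation': array([ 0.13872001, -0.15282714, -1.55146826])}Traceback (most recent call last):
  File "<stdin>", line 4, in <module>
  File "h.py", line 8, in pts
    P=p@(R.T if True else R)+o
      ~~~~~~~~~~~~~~~~~~~~~~^~
ValueError: operands could not be broadcast together with shapes (400,640) (3,)
```

View pics/top0.png

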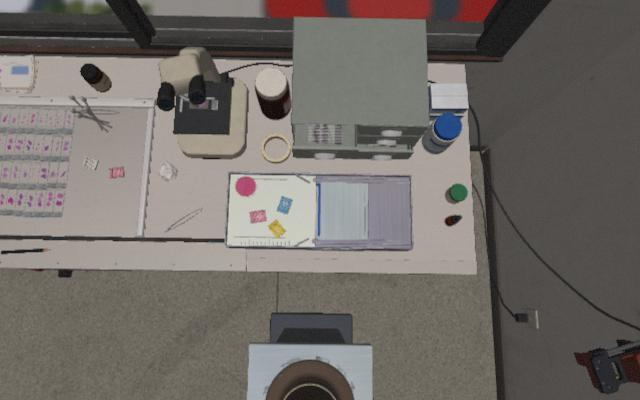

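The top view shows the station at px (228–411, 175–248) with the board on the left (world +y). The dish is at (246,186), the pink cassette at (258,216), yellow at (277,229) and blue at (285,205). The cover edge is at x≈318, and the pot and bottle are at (457,193) and (453,220).

```bash
sed -i 's/R.T if True else R/R.T/; s/np.array(c\["rotation"\]),c/cv2.Rodrigues(np.array(c["rotation"]))[0],c/' h.py
cat >> h.py <<'E'
def ray(n,uv,z):
    K,o,R,_=cal(n); uv=np.atleast_2d(uv).astype(float)
    r=np.c_[(uv[:,0]-K[0,2])/K[0,0],-(uv[:,1]-K[1,2])/K[1,1],-np.ones(len(uv))]@R.T
    return o+r*((z-o[2])/r[:,2])[:,None]
E
python3 - <<'E'
from h import *
for n in("top","side"):
    im,d=get_image(n); cv2.imwrite(f"pics/{n}0.png",im[:,:,::-1]); np.savez(f"{n}0.npz",im=im,d=d)
    print(n,calibration(n)["origin"])
im=np.load("top0.npz")["im"];d=np.load("top0.npz")["d"];P=pts("top",d)
roi=np.zeros(d.shape,bool); roi[165:260,220:420]=1
m=roi&(P[...,2]>.065)&(P[...,2]<.1)
c=cv2.minAreaRect(np.argwhere(m)[:,::-1].astype(np.float32)); print("stn px",c)
b=ray("top",cv2.boxPoints(c),.087); print(b.round(4), b.mean(0))
print("deck z",np.nanmedian(P[m][:,2]), "worktop z",np.nanmedian(P[258:268,300:400,2]))
hsv=cv2.cvtColor(im,cv2.COLOR_RGB2HSV); H,S,V=cv2.split(hsv)
for nm,lo,hi in(("pinkish",160,179),("yellow",18,32),("blue",98,115),("green",50,85)):
    mk=((H>=lo)&(H<=hi)&(S>90)&(V>60)).astype(np.uint8); mk[:,:220]=0;mk[:165]=0;mk[260:]=0;mk[:,480:]=0
    k,l,st,ce=cv2.connectedComponentsWithStats(mk)
    for i in range(1,k):
        if st[i,4]>25:
            q=np.argwhere(l==i)[:,::-1]; w=ray("top",q,.08)
            print(nm,st[i],ce[i].round(1),ray("top",ce[i],.08).round(4),w.min(0)[:2].round(3),w.max(0)[:2].round(3))
s=read_state(); print(s["tcp_pos"],s["eef_rot"],s["clock"])
cv2.imwrite("pics/zoom0.png",cv2.resize(im[165:260,220:420,::-1],None,fx=4,fy=4,interpolation=cv2.INTER_CUBIC))
E
```

```text
top [ 0.31087766 -0.00148511  1.13872357]
side [0.4065722  1.00256038 0.5512977 ]
stn px ((319.4695129394531, 210.36016845703125), (188.26979064941406, 75.64557647705078), 0.9391909837722778)
[[ 0.3903  0.2177  0.087 ]
 [ 0.5833  0.2249  0.087 ]
 [ 0.5829 -0.2578  0.087 ]
 [ 0.3894 -0.2491  0.087 ]] [ 0.48648969 -0.01605301  0.087     ]
deck z 0.07740248356662205 worktop z 0.002704391814425944
pinkish [236 177  20  19 301] [245.3 185.9] [[0.5467 0.1751 0.08  ]] [0.523 0.15 ] [0.57  0.199]
yellow [268 220  17  18 163] [276.2 228.4] [[0.4385 0.0924 0.08  ]] [0.417 0.073] [0.46  0.113]
blue [318 183   2  53  93] [318.6 211.1] [[ 0.484  -0.0135  0.08  ]] [ 0.423 -0.015] [ 0.557 -0.011]
blue [278 197  14  16  95] [284.  205.5] [[0.4971 0.0745 0.08  ]] [0.48  0.057] [0.519 0.09 ]
green [450 185  17  16 215] [458.1 192.2] [[ 0.5387 -0.371   0.08  ]] [ 0.518 -0.392] [ 0.558 -0.35 ]
[ 0.17428653 -0.59982649  0.23002415] [-3.10905020e+00 -4.42637686e-01  3.62148320e-04] 0.15
```

View pics/side0.png

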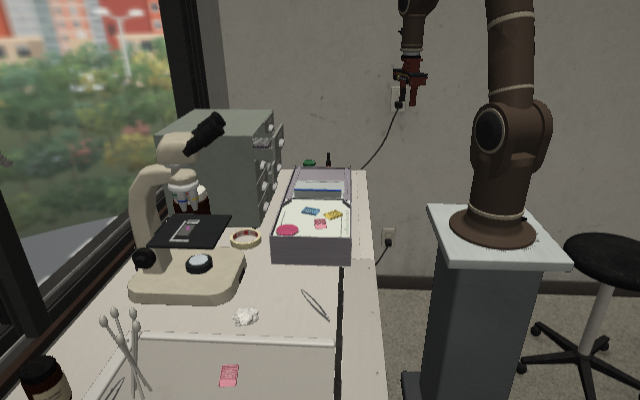

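View pics/zoom0.png

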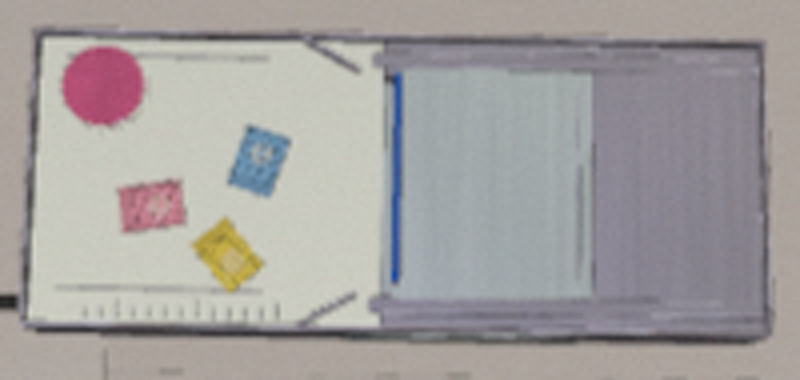

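The side view shows a clear station: pink at (320,224), yellow (333,215) and blue (311,211), with the cabinet behind. In the zoom the blue bead runs (398,72)–(395,283) and the board's left edge is at x≈40.

```bash
python3 - <<'E'
from h import *
z=np.load("top0.npz");im=z["im"];P=pts("top",z["d"])
hsv=cv2.cvtColor(im,cv2.COLOR_RGB2HSV); H,S,V=cv2.split(hsv)
def Z(*p): return (np.array(p)+.5)/4-.5+np.array([220,165])
bead=ray("top",Z((399,74),(396,282)),.102); print("bead",bead.round(4),np.linalg.norm(bead[0]-bead[1]))
c=ray("top",Z((38,31),(762,42),(768,330),(22,320)),.087); print("rim corners",c.round(4))
bb=ray("top",Z((45,38),(42,320)),.075); print("board left inner",bb.round(4))
w=ray("top",Z((357,71),(355,295)),.087); print("wing inner ends",w.round(4))
# board white mask edges
m=((V>190)&(S<40)).astype(np.uint8); m[:,:222]=0;m[:170]=0;m[252:]=0;m[:,320:]=0
k,l,st,ce=cv2.connectedComponentsWithStats(m);i=1+st[1:,4].argmax();print(st[i])
q=np.argwhere(l==i)[:,::-1].astype(np.float32)
r=cv2.boxPoints(cv2.minAreaRect(q)); print("board",ray("top",r,.075).round(4))
for nm,lo,hi in(("pinkish",160,179),("yellow",18,32),("blue",98,115)):
    mk=((H>=lo)&(H<=hi)&(S>45)&(V>60)).astype(np.uint8); mk[:,:230]=0;mk[:174]=0;mk[245:]=0;mk[:,314:]=0
    k,l,st,ce=cv2.connectedComponentsWithStats(mk)
    for i in range(1,k):
        if st[i,4]>40:
            w=ray("top",np.argwhere(l==i)[:,::-1],.081); print(nm,st[i,4],ray("top",ce[i],.081)[0,:2].round(4),w.min(0)[:2].round(3),w.max(0)[:2].round(3))
zs=(P[...,2]>.12)&(P[...,2]<.4)&(P[...,0]>.55)&(abs(P[...,1])<.3)
Q=P[zs]; 
for y in np.arange(-.3,.3,.05):
    s=Q[(Q[:,1]>y)&(Q[:,1]<y+.05)]; 
    if len(s): print(round(y,2),np.percentile(s[:,0],[1,10]).round(3))
Q=P[(P[...,2]>.4)&(P[...,0]>.5)&(abs(P[...,1])<.3)];print("tall",Q.min(0),Q.max(0))
E
```

```text
bead [[ 0.5518 -0.0144  0.102 ]
 [ 0.4207 -0.0142  0.102 ]] 0.13110699502105083
rim corners [[ 0.5798  0.2167  0.087 ]
 [ 0.58   -0.2472  0.087 ]
 [ 0.3957 -0.2459  0.087 ]
 [ 0.3953  0.217   0.087 ]]
board left inner [[0.5783 0.2144 0.075 ]
 [0.3965 0.207  0.075 ]]
wing inner ends [[0.5568 0.0123 0.087 ]
 [0.4138 0.0111 0.087 ]]
[ 227  175   89   71 4554]
board [[ 0.3961  0.2149  0.075 ]
 [ 0.5765  0.2216  0.075 ]
 [ 0.5764 -0.0047  0.075 ]
 [ 0.3957 -0.0044  0.075 ]]
pinkish 329 [0.5464 0.1747] [0.52 0.15] [0.572 0.201]
pinkish 160 [0.4688 0.1411] [0.454 0.121] [0.485 0.16 ]
yellow 193 [0.4386 0.0922] [0.417 0.07 ] [0.462 0.113]
blue 153 [0.498  0.0741] [0.478 0.057] [0.519 0.092]
-0.25 [0.627 0.644]
-0.2 [0.626 0.642]
-0.15 [0.626 0.644]
-0.1 [0.589 0.623]
-0.05 [0.579 0.618]
-0.0 [0.588 0.62 ]
0.05 [0.644 0.712]
0.1 [0.758 0.763]
0.15 [0.783 0.784]
0.2 [0.653 0.664]
0.25 [0.64  0.668]Traceback (most recent call last):
  File "<stdin>", line 25, in <module>
    return umr_minimum(a, axis, None, out, keepdims, initial, where)
ValueError: zero-size array to reduction operation minimum which has no identity
```

```bash
python3 - <<'E'
from h import *
for n in("top","side"):
    P=pts(n,np.load(n+"0.npz")["d"])
    print(n)
    for z0 in np.arange(.1,.42,.04):
        r=[]
        for y in np.arange(-.2,.1,.05):
            s=P[(P[...,2]>z0)&(P[...,2]<z0+.04)&(P[...,0]>.54)&(P[...,1]>y)&(P[...,1]<y+.05)][:,0]; s=np.sort(s)
            r.append((s[:3].round(3).tolist(),len(s)))
        print(round(z0,2),r)
E
```

```text
top
0.1 [([0.614, 0.614, 0.614], 175), ([0.624, 0.625, 0.625], 96), ([], 0), ([0.541, 0.542, 0.544], 10), ([], 0), ([0.759, 0.76, 0.76], 138), ([0.757, 0.757, 0.757], 147)]
0.14 [([0.625, 0.625, 0.625], 140), ([0.625, 0.626, 0.626], 141), ([], 0), ([], 0), ([], 0), ([0.644, 0.645, 0.762], 252), ([0.761, 0.761, 0.762], 519)]
0.18 [([0.633, 0.633, 0.634], 94), ([0.642, 0.643, 0.643], 130), ([0.588, 0.589, 0.589], 360), ([0.589, 0.616, 0.616], 257), ([0.588, 0.588, 0.588], 432), ([0.644, 0.645, 0.645], 14), ([], 0)]
0.22 [([0.631, 0.632, 0.632], 172), ([0.639, 0.641, 0.642], 136), ([0.587, 0.588, 0.588], 236), ([0.575, 0.576, 0.576], 399), ([0.586, 0.587, 0.587], 188), ([0.644, 0.644, 0.644], 9), ([], 0)]
0.26 [([0.642, 0.642, 0.642], 2471), ([0.642, 0.643, 0.643], 2458), ([0.588, 0.588, 0.588], 2495), ([0.586, 0.587, 0.587], 2528), ([0.587, 0.587, 0.588], 2498), ([0.644, 0.645, 0.647], 71), ([], 0)]
0.3 [([], 0), ([], 0), ([], 0), ([], 0), ([], 0), ([], 0), ([], 0)]
0.34 [([], 0), ([], 0), ([], 0), ([], 0), ([], 0), ([], 0), ([], 0)]
0.38 [([], 0), ([], 0), ([], 0), ([], 0), ([], 0), (
[... 473 characters left out ...]
0.617], 34), ([0.587, 0.587, 0.587], 25), ([0.587, 0.587, 0.587], 639), ([0.59, 0.59, 0.593], 394), ([], 0)]
0.22 [([0.63, 0.631, 0.631], 50), ([0.635, 0.636, 0.642], 68), ([0.586, 0.587, 0.587], 222), ([0.575, 0.576, 0.576], 129), ([0.577, 0.587, 0.587], 706), ([0.642, 0.643, 0.643], 300), ([], 0)]
0.26 [([0.641, 0.641, 0.641], 302), ([0.642, 0.642, 0.642], 307), ([0.587, 0.587, 0.587], 313), ([0.586, 0.586, 0.587], 345), ([0.587, 0.587, 0.587], 430), ([0.643, 0.649, 0.651], 84), ([], 0)]
0.3 [([], 0), ([], 0), ([], 0), ([], 0), ([], 0), ([], 0), ([], 0)]
0.34 [([], 0), ([], 0), ([], 0), ([], 0), ([], 0), ([], 0), ([], 0)]
0.38 [([], 0), ([], 0), ([], 0), ([], 0), ([], 0), ([], 0), ([], 0)]
```

servo_tool:
  motion:
    - {"yaw": -7, "z": -10}
    - {"yaw": -14, "z": -20}
    - {"yaw": -21, "z": -20}
    - {"yaw": -28, "z": -20}
    - {"yaw": -35, "z": -20}
    - {"yaw": -42, "z": -20}
    - {"yaw": -49, "z": -20}
    - {"yaw": -56, "z": -20}
    - {"yaw": -63, "z": -20}
    - {"yaw": -70, "z": -20}
    - {"yaw": -73.8, "z": -20}
    - {"yaw": -73.8, "z": -20}
  jaw: 0.3

```text
validation failed for argument at $.mo...
```

servo_tool:
  motion:
    - {"x": 0, "y": 0, "z": 0, "yaw": 6}
    - {"x": 0, "y": 0, "z": 0, "yaw": 12}
    - {"x": 0, "y": 0, "z": 0, "yaw": 16.2}
    - {"x": 0, "y": 0, "z": 0, "yaw": 16.2}
  jaw: 0

```text
clock: 0.48
tcp_pos: [0.1744, -0.6, 0.2303]
eef_rot: [-3.141, 0.005, 0.0]
force: [-0.3, 0.5, -0.2]
gripper_width: 0.0647
grip_force: 0.0
```

servo_tool:
  motion:
    - {"x": 18, "y": -35, "z": 0, "yaw": 0}
    - {"x": 36, "y": -70, "z": 0, "yaw": 0}
    - {"x": 54, "y": -105, "z": 0, "yaw": 0}
    - {"x": 72, "y": -140, "z": 0, "yaw": 0}
    - {"x": 90, "y": -175, "z": 0, "yaw": 0}
    - {"x": 108, "y": -210, "z": 0, "yaw": 0}
    - {"x": 126, "y": -245, "z": 0, "yaw": 0}
    - {"x": 144, "y": -280, "z": 0, "yaw": 0}
    - {"x": 162, "y": -315, "z": 0, "yaw": 0}
    - {"x": 180, "y": -350, "z": 0, "yaw": 0}
    - {"x": 198, "y": -385, "z": 0, "yaw": 0}
    - {"x": 216, "y": -420, "z": 0, "yaw": 0}
    - {"x": 234, "y": -455, "z": 0, "yaw": 0}
    - {"x": 252, "y": -490, "z": 0, "yaw": 0}
    - {"x": 270, "y": -525, "z": 0, "yaw": 0}
    - {"x": 288, "y": -560, "z": 0, "yaw": 0}
    - {"x": 304, "y": -595, "z": 0, "yaw": 0}
    - {"x": 312, "y": -620, "z": 0, "yaw": 0}
    - {"x": 312, "y": -620, "z": 0, "yaw": 0}

```text
clock: 2.07
tcp_pos: [0.4875, 0.026, 0.2308]
eef_rot: [-3.139, -0.016, -0.002]
force: [-0.1, -0.4, 0.0]
gripper_width: 0.0007
grip_force: 0.0
```

servo_tool:
  motion:
    - {"x": 0, "y": 0, "z": 35, "yaw": 0}
    - {"x": 0, "y": 0, "z": 70, "yaw": 0}
    - {"x": 0, "y": 0, "z": 100, "yaw": 0}
    - {"x": 0, "y": 0, "z": 125, "yaw": 0}
    - {"x": 0, "y": 0, "z": 136, "yaw": 0}
    - {"x": 0, "y": 0, "z": 136, "yaw": 0}
    - {"x": 0, "y": 0, "z": 136, "yaw": 0}
    - {"x": 0, "y": 10, "z": 136, "yaw": 0}
    - {"x": 0, "y": 20, "z": 136, "yaw": 0}
    - {"x": 0, "y": 30, "z": 136, "yaw": 0}

```text
clock: 2.9
tcp_pos: [0.4874, -0.0112, 0.0961]
eef_rot: [3.141, 0.0, 0.004]
force: [0.0, 2.3, 2.0]
gripper_width: 0.0002
grip_force: 1.1
```

servo_tool:
  motion:
    - {"x": 0, "y": 9, "z": 0, "yaw": 0}
    - {"x": 0, "y": 18, "z": 0, "yaw": 0}
    - {"x": 0, "y": 27, "z": 0, "yaw": 0}
    - {"x": 0, "y": 36, "z": 0, "yaw": 0}
    - {"x": 0, "y": 45, "z": 0, "yaw": 0}
    - {"x": 0, "y": 54, "z": 0, "yaw": 0}
    - {"x": 0, "y": 63, "z": 0, "yaw": 0}
    - {"x": 0, "y": 72, "z": 0, "yaw": 0}
    - {"x": 0, "y": 80, "z": 0, "yaw": 0}
    - {"x": 0, "y": 85, "z": 0, "yaw": 0}
    - {"x": 0, "y": 85, "z": 0, "yaw": 0}
    - {"x": 0, "y": 85, "z": 0, "yaw": 0}

```text
clock: 3.9
tcp_pos: [0.4859, -0.0957, 0.0944]
eef_rot: [3.141, -0.001, -0.001]
force: [0.5, -0.3, -0.1]
gripper_width: 0.0002
grip_force: 0.0
```

servo_tool:
  motion:
    - {"x": 0, "y": 2, "z": 0, "yaw": 0}
    - {"x": 0, "y": 4, "z": 0, "yaw": 0}
    - {"x": 0, "y": 5, "z": 0, "yaw": 0}
    - {"x": 0, "y": 5, "z": 0, "yaw": 0}

```text
clock: 4.23
tcp_pos: [0.4861, -0.1, 0.0945]
eef_rot: [-3.141, -0.001, 0.001]
force: [0.8, -0.2, -0.5]
gripper_width: 0.0009
grip_force: 0.3
```

servo_tool:
  motion:
    - {"x": 0, "y": -10, "z": -5, "yaw": 0}
    - {"x": 2, "y": -30, "z": -30, "yaw": 0}
    - {"x": 5, "y": -60, "z": -50, "yaw": 0}
    - {"x": 8, "y": -95, "z": -50, "yaw": 0}
    - {"x": 11, "y": -130, "z": -50, "yaw": 0}
    - {"x": 14, "y": -165, "z": -50, "yaw": 0}
    - {"x": 14, "y": -195, "z": -50, "yaw": 0}
    - {"x": 14, "y": -219, "z": -50, "yaw": 0}
    - {"x": 14, "y": -219, "z": -50, "yaw": 0}
    - {"x": 14, "y": -219, "z": -50, "yaw": 0}

```text
clock: 5.07
tcp_pos: [0.5, 0.121, 0.145]
eef_rot: [-3.141, -0.006, -0.001]
force: [-0.7, 0.6, -0.2]
gripper_width: 0.0003
grip_force: 0.0
```

```bash
cat > look.py <<'E'
from h import *
import sys
im,d=get_image("top"); np.savez("cur.npz",im=im,d=d)
cv2.imwrite(f"pics/{sys.argv[1]}.png",cv2.resize(im[165:260,220:420,::-1],None,fx=4,fy=4,interpolation=cv2.INTER_CUBIC))
H,S,V=cv2.split(cv2.cvtColor(im,cv2.COLOR_RGB2HSV))
for nm,lo,hi in(("pinkish",160,179),("yellow",18,32),("blue",98,118)):
    mk=((H>=lo)&(H<=hi)&(S>55)&(V>60)).astype(np.uint8); mk[:,:230]=0;mk[:174]=0;mk[245:]=0;mk[:,405:]=0
    k,l,st,ce=cv2.connectedComponentsWithStats(mk)
    for i in range(1,k):
        if st[i,4]>30:
            q=np.argwhere(l==i)[:,::-1]
            for z in((.102,.081) if nm=="blue" else (.081,)):
                w=ray("top",q,z); print(nm,st[i,4],"z",z,ray("top",ce[i],z)[0,:2].round(4),w.min(0)[:2].round(3),w.max(0)[:2].round(3))
E
python3 look.py a
```

```text
blue 154 z 0.102 [ 0.4867 -0.1089] [ 0.422 -0.112] [ 0.554 -0.106]
blue 154 z 0.081 [ 0.4903 -0.111 ] [ 0.425 -0.114] [ 0.559 -0.108]
```

View pics/a.png

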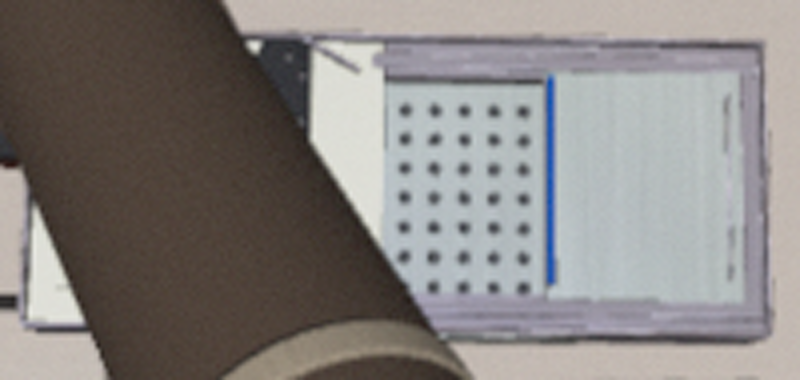

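The cover is open (blue bead at zoom x≈550, travel ≈0.111 m) and the basket is visible. Next I sweep blue.

servo_tool:
  motion:
    - {"x": 0, "y": 5, "z": 20, "yaw": 0}
    - {"x": 0, "y": 6, "z": 40, "yaw": 0}
    - {"x": 0, "y": 6, "z": 53, "yaw": 0}
    - {"x": 0, "y": 6, "z": 57, "yaw": 0}
    - {"x": 0, "y": 6, "z": 57, "yaw": 0}
    - {"x": 0, "y": 6, "z": 57, "yaw": 0}

```text
clock: 5.62
tcp_pos: [0.5007, 0.1122, 0.0881]
eef_rot: [3.141, -0.002, 0.0]
force: [0.1, 0.0, 0.8]
gripper_width: 0.0007
grip_force: 0.0
```

servo_tool:
  motion:
    - {"x": 0, "y": 8, "z": 0, "yaw": 0}
    - {"x": 0, "y": 16, "z": 0, "yaw": 0}
    - {"x": 0, "y": 24, "z": 0, "yaw": 0}
    - {"x": 0, "y": 32, "z": 0, "yaw": 0}
    - {"x": 0, "y": 40, "z": 0, "yaw": 0}
    - {"x": 0, "y": 48, "z": 0, "yaw": 0}
    - {"x": 0, "y": 56, "z": 0, "yaw": 0}
    - {"x": 0, "y": 64, "z": 0, "yaw": 0}
    - {"x": 0, "y": 72, "z": 0, "yaw": 0}
    - {"x": 0, "y": 80, "z": 0, "yaw": 0}
    - {"x": 0, "y": 88, "z": 0, "yaw": 0}
    - {"x": 0, "y": 96, "z": 0, "yaw": 0}
    - {"x": 0, "y": 104, "z": 0, "yaw": 0}
    - {"x": 0, "y": 112, "z": 0, "yaw": 0}
    - {"x": 0, "y": 120, "z": 0, "yaw": 0}
    - {"x": 0, "y": 128, "z": 0, "yaw": 0}
    - {"x": 0, "y": 136, "z": 0, "yaw": 0}
    - {"x": 0, "y": 144, "z": 0, "yaw": 0}
    - {"x": 0, "y": 144, "z": 0, "yaw": 0}

```text
clock: 7.2
tcp_pos: [0.5001, -0.0334, 0.0874]
eef_rot: [3.141, -0.004, -0.001]
force: [0.2, -1.0, -0.6]
gripper_width: 0.0007
grip_force: 0.0
```

servo_tool:
  motion:
    - {"x": 0, "y": 0, "z": -30, "yaw": 0}
    - {"x": -5, "y": -20, "z": -50, "yaw": 0}
    - {"x": -15, "y": -50, "z": -50, "yaw": 0}
    - {"x": -26, "y": -80, "z": -50, "yaw": 0}
    - {"x": -38, "y": -110, "z": -50, "yaw": 0}
    - {"x": -50, "y": -140, "z": -50, "yaw": 0}
    - {"x": -62, "y": -160, "z": -50, "yaw": 0}
    - {"x": -62, "y": -162, "z": -50, "yaw": 0}
    - {"x": -62, "y": -162, "z": -40, "yaw": 0}
    - {"x": -62, "y": -162, "z": -15, "yaw": 0}
    - {"x": -62, "y": -162, "z": -2, "yaw": 0}
    - {"x": -62, "y": -162, "z": 0, "yaw": 0}
    - {"x": -62, "y": -162, "z": 0, "yaw": 0}

```text
clock: 8.28
tcp_pos: [0.438, 0.1296, 0.0865]
eef_rot: [3.141, -0.002, -0.004]
force: [0.1, 0.6, 0.5]
gripper_width: 0.0003
grip_force: 0.0
```

servo_tool:
  motion:
    - {"x": 0, "y": 8, "z": 0, "yaw": 0}
    - {"x": 0, "y": 16, "z": 0, "yaw": 0}
    - {"x": 1, "y": 24, "z": 0, "yaw": 0}
    - {"x": 2, "y": 32, "z": 0, "yaw": 0}
    - {"x": 3, "y": 40, "z": 0, "yaw": 0}
    - {"x": 5, "y": 48, "z": 0, "yaw": 0}
    - {"x": 6, "y": 56, "z": 0, "yaw": 0}
    - {"x": 7, "y": 64, "z": 0, "yaw": 0}
    - {"x": 8, "y": 70, "z": 0, "yaw": 0}
    - {"x": 8, "y": 70, "z": 0, "yaw": 0}

```text
clock: 9.12
tcp_pos: [0.4466, 0.0593, 0.0876]
eef_rot: [3.141, -0.003, 0.0]
force: [0.0, -0.0, -0.3]
gripper_width: 0.0006
grip_force: 0.0
```

```bash
python3 look.py b; python3 - <<'E'
from h import *
im,d=get_image("side"); cv2.imwrite("pics/s1.png",cv2.resize(im[155:275,255:375,::-1],None,fx=5,fy=5,interpolation=cv2.INTER_CUBIC))
E
```

```text
pinkish 148 z 0.081 [0.5533 0.1827] [0.525 0.156] [0.57  0.199]
blue 155 z 0.102 [ 0.4864 -0.1088] [ 0.422 -0.112] [ 0.554 -0.106]
blue 155 z 0.081 [ 0.49  -0.111] [ 0.425 -0.114] [ 0.559 -0.108]
```

View pics/s1.png

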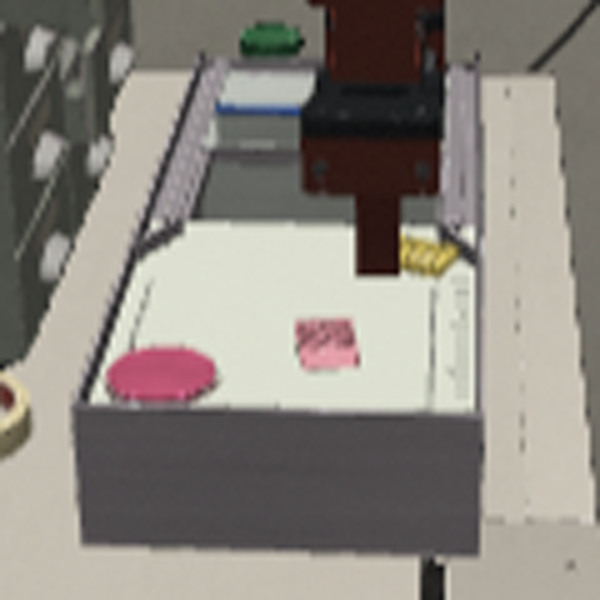

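Blue has left the board. Pink is untouched at (327,342) in the crop. Yellow slipped to the -x side of the finger and sits against the wing at (428,255).

```bash
python3 - <<'E'
from h import *
im,d=get_image("side")
H,S,V=cv2.split(cv2.cvtColor(im,cv2.COLOR_RGB2HSV))
for nm,lo,hi in(("yellow",18,32),("pink",160,179)):
    mk=((H>=lo)&(H<=hi)&(S>70)&(V>80)).astype(np.uint8); mk[:185]=0;mk[245:]=0;mk[:,:280]=0;mk[:,352:]=0
    k,l,st,ce=cv2.connectedComponentsWithStats(mk)
    for i in range(1,k):
        if st[i,4]>15:
            q=np.argwhere(l==i)[:,::-1]; w=ray("side",q,.081); h=cv2.convexHull(q.astype(np.int32))[:,0]
            print(nm,st[i],w.mean(0).round(3),w.min(0).round(3),w.max(0).round(3)); print(ray("side",h,.081)[:,:2].round(3).tolist())
E
```

```text
yellow [335 202  12   8  71] [0.421 0.045 0.081] [0.405 0.022 0.081] [0.435 0.064 0.081]
[[0.405, 0.046], [0.413, 0.064], [0.423, 0.064], [0.434, 0.059], [0.435, 0.022], [0.411, 0.027], [0.405, 0.033]]
pink [314 219  13   9  92] [0.468 0.145 0.081] [0.452 0.122 0.081] [0.484 0.164 0.081]
[[0.452, 0.163], [0.479, 0.164], [0.484, 0.134], [0.484, 0.128], [0.477, 0.123], [0.459, 0.122], [0.456, 0.138], [0.453, 0.158]]
pink [280 225  18  11 165] [0.543 0.179 0.081] [0.52  0.157 0.081] [0.564 0.205 0.081]
[[0.52, 0.185], [0.528, 0.2], [0.543, 0.205], [0.558, 0.201], [0.564, 0.163], [0.563, 0.158], [0.533, 0.157], [0.522, 0.166]]
```

servo_tool:
  motion:
    - {"x": 1, "y": -5, "z": -5, "yaw": 0}
    - {"x": 1, "y": -10, "z": -30, "yaw": -4}
    - {"x": 0, "y": -20, "z": -50, "yaw": -11}
    - {"x": -5, "y": -28, "z": -60, "yaw": -18}
    - {"x": -10, "y": -28, "z": -60, "yaw": -25}
    - {"x": -15, "y": -28, "z": -60, "yaw": -32}
    - {"x": -20, "y": -28, "z": -60, "yaw": -39}
    - {"x": -21, "y": -28, "z": -60, "yaw": -46}
    - {"x": -21, "y": -28, "z": -60, "yaw": -53}
    - {"x": -21, "y": -28, "z": -60, "yaw": -60}
    - {"x": -21, "y": -28, "z": -60, "yaw": -67}
    - {"x": -21, "y": -28, "z": -60, "yaw": -74}
    - {"x": -21, "y": -28, "z": -60, "yaw": -81}
    - {"x": -21, "y": -28, "z": -60, "yaw": -88}
    - {"x": -21, "y": -28, "z": -60, "yaw": -90}
    - {"x": -21, "y": -28, "z": -60, "yaw": -90}
  jaw: 0.22

```text
clock: 10.6
tcp_pos: [0.4253, 0.0896, 0.1479]
eef_rot: [-2.218, -2.224, -0.0]
force: [0.7, -0.3, 0.2]
gripper_width: 0.0194
grip_force: 0.0
```

servo_tool:
  motion:
    - {"x": 0, "y": 0, "z": 30, "yaw": 0}
    - {"x": 0, "y": 0, "z": 50, "yaw": 0}
    - {"x": 0, "y": 0, "z": 60, "yaw": 0}
    - {"x": 0, "y": 0, "z": 60, "yaw": 0}
    - {"x": -8, "y": 1, "z": 60, "yaw": 0}
    - {"x": -16, "y": 3, "z": 60, "yaw": 0}
    - {"x": -24, "y": 5, "z": 60, "yaw": 0}
    - {"x": -31, "y": 8, "z": 60, "yaw": 0}
    - {"x": -38, "y": 11, "z": 60, "yaw": 0}
    - {"x": -45, "y": 14, "z": 60, "yaw": 0}
    - {"x": -52, "y": 17, "z": 60, "yaw": 0}
    - {"x": -59, "y": 19, "z": 60, "yaw": 0}
    - {"x": -66, "y": 21, "z": 60, "yaw": 0}
    - {"x": -73, "y": 23, "z": 60, "yaw": 0}
    - {"x": -80, "y": 25, "z": 60, "yaw": 0}
    - {"x": -80, "y": 25, "z": 60, "yaw": 0}

```text
clock: 11.93
tcp_pos: [0.4507, 0.0072, 0.0875]
eef_rot: [2.223, 2.219, -0.001]
force: [-0.7, -0.4, -0.2]
gripper_width: 0.0193
grip_force: 0.0
```

```bash
cat > side.py <<'E'
from h import *
import sys
im,d=get_image("side")
if len(sys.argv)>1: cv2.imwrite(f"pics/{sys.argv[1]}.png",cv2.resize(im[155:275,255:375,::-1],None,fx=5,fy=5,interpolation=cv2.INTER_CUBIC))
H,S,V=cv2.split(cv2.cvtColor(im,cv2.COLOR_RGB2HSV))
for nm,lo,hi in(("yellow",18,32),("pink",160,179)):
    mk=((H>=lo)&(H<=hi)&(S>70)&(V>80)).astype(np.uint8); mk[:175]=0;mk[245:]=0;mk[:,:280]=0;mk[:,352:]=0
    k,l,st,ce=cv2.connectedComponentsWithStats(mk)
    for i in range(1,k):
        if st[i,4]>8:
            w=ray("side",np.argwhere(l==i)[:,::-1],.081); print(nm,st[i],w.mean(0).round(3),w.min(0).round(3),w.max(0).round(3))
E
python3 side.py
```

```text
pink [314 219  13   9  92] [0.468 0.145 0.081] [0.452 0.122 0.081] [0.484 0.164 0.081]
pink [280 225  18  11 165] [0.543 0.179 0.081] [0.52  0.157 0.081] [0.564 0.205 0.081]
```

servo_tool:
  motion:
    - {"x": -8, "y": 1, "z": 0, "yaw": 0}
    - {"x": -16, "y": 2, "z": 0, "yaw": 0}
    - {"x": -24, "y": 3, "z": 0, "yaw": 0}
    - {"x": -32, "y": 4, "z": 0, "yaw": 0}
    - {"x": -42, "y": 5, "z": 0, "yaw": 0}
    - {"x": -42, "y": 5, "z": 0, "yaw": 0}
    - {"x": -42, "y": 5, "z": -30, "yaw": 0}
    - {"x": -30, "y": 5, "z": -50, "yaw": 0}

```text
clock: 12.65
tcp_pos: [0.4549, -0.0228, 0.1381]
eef_rot: [-2.223, -2.217, 0.002]
force: [1.0, -0.5, 1.1]
gripper_width: 0.0193
grip_force: 0.0
```

servo_tool:
  motion:
    - {"x": 25, "y": 2, "z": -8, "yaw": 0}
    - {"x": 60, "y": 5, "z": -8, "yaw": 0}
    - {"x": 95, "y": 8, "z": -8, "yaw": 0}
    - {"x": 130, "y": 11, "z": -8, "yaw": 0}
    - {"x": 165, "y": 12, "z": -8, "yaw": 0}
    - {"x": 195, "y": 12, "z": -8, "yaw": 0}
    - {"x": 210, "y": 12, "z": -8, "yaw": 0}
    - {"x": 210, "y": 12, "z": -8, "yaw": 0}
    - {"x": 210, "y": 12, "z": -8, "yaw": 0}

```text
clock: 13.4
tcp_pos: [0.467, 0.1894, 0.1455]
eef_rot: [-2.219, -2.224, 0.001]
force: [-0.4, -0.2, -0.1]
gripper_width: 0.0195
grip_force: 0.0
```

```bash
python3 side.py; python3 look.py c
```

```text
pink [314 219  13   9  92] [0.468 0.145 0.081] [0.452 0.122 0.081] [0.484 0.164 0.081]
pink [280 225  18  11 165] [0.543 0.179 0.081] [0.52  0.157 0.081] [0.564 0.205 0.081]
pinkish 142 z 0.081 [0.5556 0.1667] [0.533 0.15 ] [0.57  0.189]
yellow 168 z 0.081 [ 0.4467 -0.0285] [ 0.428 -0.043] [ 0.467 -0.015]
blue 155 z 0.102 [ 0.4864 -0.1088] [ 0.422 -0.112] [ 0.554 -0.106]
blue 155 z 0.081 [ 0.49  -0.111] [ 0.425 -0.114] [ 0.559 -0.108]
blue 82 z 0.102 [ 0.4884 -0.0149] [ 0.471 -0.022] [ 0.509 -0.007]
blue 82 z 0.081 [ 0.492  -0.0151] [ 0.474 -0.022] [ 0.513 -0.007]
```

View pics/c.png

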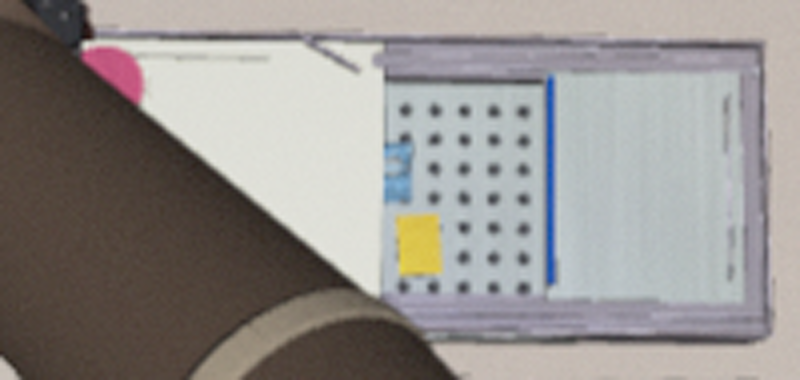

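Blue (398,172) and yellow (420,245) lie in the basket. Pink is next.

servo_tool:
  motion:
    - {"x": 0, "y": 1, "z": 30, "yaw": 0}
    - {"x": 0, "y": 1, "z": 50, "yaw": 0}
    - {"x": 0, "y": 1, "z": 58, "yaw": 0}
    - {"x": 0, "y": 1, "z": 58, "yaw": 0}
    - {"x": -9, "y": 1, "z": 58, "yaw": 0}
    - {"x": -18, "y": 1, "z": 58, "yaw": 0}
    - {"x": -27, "y": 1, "z": 58, "yaw": 0}
    - {"x": -36, "y": 1, "z": 58, "yaw": 0}
    - {"x": -45, "y": 1, "z": 58, "yaw": 0}
    - {"x": -54, "y": 1, "z": 58, "yaw": 0}
    - {"x": -63, "y": 1, "z": 58, "yaw": 0}
    - {"x": -72, "y": 1, "z": 58, "yaw": 0}
    - {"x": -81, "y": 1, "z": 58, "yaw": 0}
    - {"x": -90, "y": 1, "z": 58, "yaw": 0}
    - {"x": -99, "y": 1, "z": 58, "yaw": 0}
    - {"x": -108, "y": 1, "z": 58, "yaw": 0}
    - {"x": -117, "y": 1, "z": 58, "yaw": 0}
    - {"x": -126, "y": 1, "z": 58, "yaw": 0}

```text
clock: 15.0
tcp_pos: [0.4683, 0.062, 0.0876]
eef_rot: [-2.221, -2.222, 0.0]
force: [-0.3, 0.7, -0.2]
gripper_width: 0.0193
grip_force: 0.1
```

servo_tool:
  motion:
    - {"x": -9, "y": 1, "z": 0, "yaw": 0}
    - {"x": -18, "y": 1, "z": 0, "yaw": 0}
    - {"x": -27, "y": 1, "z": 0, "yaw": 0}
    - {"x": -36, "y": 1, "z": 0, "yaw": 0}
    - {"x": -45, "y": 1, "z": 0, "yaw": 0}
    - {"x": -54, "y": 1, "z": 0, "yaw": 0}
    - {"x": -63, "y": 1, "z": 0, "yaw": 0}
    - {"x": -72, "y": 1, "z": 0, "yaw": 0}
    - {"x": -81, "y": 1, "z": 0, "yaw": 0}
    - {"x": -90, "y": 1, "z": 0, "yaw": 0}
    - {"x": -98, "y": 1, "z": 0, "yaw": 0}
    - {"x": -98, "y": 1, "z": 0, "yaw": 0}
    - {"x": -98, "y": 1, "z": -30, "yaw": 0}
    - {"x": -98, "y": 1, "z": -50, "yaw": 0}
    - {"x": -110, "y": 1, "z": -60, "yaw": 0}
    - {"x": -140, "y": 1, "z": -60, "yaw": 0}
    - {"x": -170, "y": 1, "z": -60, "yaw": 0}
    - {"x": -183, "y": 1, "z": -60, "yaw": 0}
    - {"x": -183, "y": 1, "z": -60, "yaw": 0}

```text
clock: 16.58
tcp_pos: [0.4691, -0.1235, 0.1475]
eef_rot: [2.226, 2.216, -0.001]
force: [0.3, -0.7, 0.3]
gripper_width: 0.0195
grip_force: 0.0
```

```bash
python3 side.py s2; python3 look.py d
```

```text
pink [280 225  18  10 165] [0.543 0.179 0.081] [0.52  0.157 0.081] [0.564 0.201 0.081]
pinkish 318 z 0.081 [0.5462 0.1744] [0.522 0.15 ] [0.57  0.199]
pinkish 124 z 0.081 [ 0.4832 -0.0204] [ 0.464 -0.04 ] [ 0.502 -0.007]
yellow 161 z 0.081 [ 0.446  -0.0288] [ 0.428 -0.043] [ 0.467 -0.015]
```

View pics/d.png

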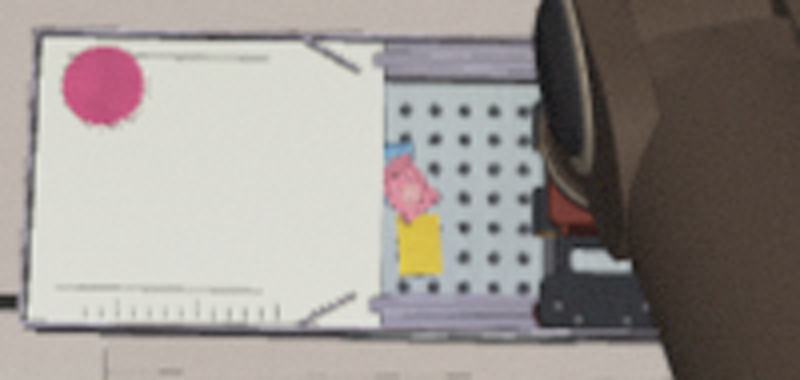

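All three are in the basket: pink (410,187) is on top of blue, and yellow is at (420,245). The dish is unmoved. I'll check their heights by depth.

```bash
python3 - <<'E'
from h import *
z=np.load("cur.npz");P=pts("top",z["d"])
def at(u,v): 
    x,y=int(round(u/4+220)),int(round(v/4+165)); return np.nanmedian(P[y-1:y+2,x-1:x+2].reshape(-1,3),axis=0).round(3)
for n,p in dict(pink=(410,187),pinkR=(430,195),pinkT=(402,163),pinkL=(391,183),yellow=(420,245),floor=(480,150),blue=(394,150),board=(300,200)).items(): print(n,at(*p))
E
```

```text
pink [ 0.491 -0.023  0.027]
pinkR [ 0.486 -0.039  0.025]
pinkT [ 0.507 -0.018  0.027]
pinkL [ 0.493 -0.013  0.027]
yellow [ 0.454 -0.032  0.022]
floor [ 0.521 -0.072  0.015]
blue [ 0.518 -0.012  0.019]
board [0.474 0.046 0.075]
```

servo_tool:
  motion:
    - {"x": -10, "y": -2, "z": 0, "yaw": 0}
    - {"x": -20, "y": -2, "z": 0, "yaw": 0}
    - {"x": -20, "y": -2, "z": 25, "yaw": 0}
    - {"x": -20, "y": -2, "z": 45, "yaw": 0}
    - {"x": -20, "y": -2, "z": 53, "yaw": 0}
    - {"x": -20, "y": -2, "z": 53, "yaw": 0}
    - {"x": -20, "y": -2, "z": 53, "yaw": 0}
    - {"x": -10, "y": -2, "z": 53, "yaw": 0}
    - {"x": 0, "y": -2, "z": 53, "yaw": 0}
    - {"x": 8, "y": -2, "z": 53, "yaw": 0}
    - {"x": 16, "y": -2, "z": 53, "yaw": 0}
    - {"x": 24, "y": -2, "z": 53, "yaw": 0}
    - {"x": 32, "y": -2, "z": 53, "yaw": 0}
    - {"x": 40, "y": -2, "z": 53, "yaw": 0}

```text
clock: 17.85
tcp_pos: [0.4676, -0.0793, 0.0949]
eef_rot: [2.221, 2.221, 0.0]
force: [1.0, -2.3, 0.8]
gripper_width: 0.019
grip_force: 1.0
```

servo_tool:
  motion:
    - {"x": 8, "y": 0, "z": 0, "yaw": 0}
    - {"x": 16, "y": 0, "z": 0, "yaw": 0}
    - {"x": 24, "y": 0, "z": 0, "yaw": 0}
    - {"x": 32, "y": 0, "z": 0, "yaw": 0}
    - {"x": 40, "y": 0, "z": 0, "yaw": 0}
    - {"x": 48, "y": 0, "z": 0, "yaw": 0}
    - {"x": 56, "y": 0, "z": 0, "yaw": 0}
    - {"x": 62, "y": 0, "z": 0, "yaw": 0}
    - {"x": 68, "y": 0, "z": 0, "yaw": 0}
    - {"x": 72, "y": 0, "z": 0, "yaw": 0}
    - {"x": 72, "y": 0, "z": 0, "yaw": 0}

```text
clock: 18.77
tcp_pos: [0.4672, -0.014, 0.0946]
eef_rot: [2.222, 2.214, -0.011]
force: [1.6, -20.8, 5.6]
gripper_width: 0.0194
grip_force: 10.4
```

servo_tool:
  motion:
    - {"x": -6, "y": 0, "z": 0, "yaw": 0}
    - {"x": -20, "y": 0, "z": 0, "yaw": 0}
    - {"x": -20, "y": 0, "z": -30, "yaw": 0}
    - {"x": -20, "y": 0, "z": -60, "yaw": 0}
    - {"x": -40, "y": 0, "z": -70, "yaw": 0}
    - {"x": -75, "y": 0, "z": -75, "yaw": 0}
    - {"x": -110, "y": 0, "z": -75, "yaw": 0}
    - {"x": -145, "y": 0, "z": -75, "yaw": 0}
    - {"x": -150, "y": 0, "z": -75, "yaw": 0}
    - {"x": -150, "y": 0, "z": -75, "yaw": 0}

```text
clock: 19.6
tcp_pos: [0.4667, -0.16, 0.1691]
eef_rot: [-2.225, -2.216, 0.0]
force: [1.1, 0.4, -0.1]
gripper_width: 0.0195
grip_force: 0.0
```

```bash
python3 look.py e
```

```text
pinkish 318 z 0.081 [0.5462 0.1744] [0.522 0.15 ] [0.57  0.199]
blue 106 z 0.102 [0.4864 0.0012] [ 0.421 -0.001] [0.552 0.004]
blue 106 z 0.081 [0.49   0.0012] [ 0.423 -0.001] [0.557 0.004]
```

View pics/e.png

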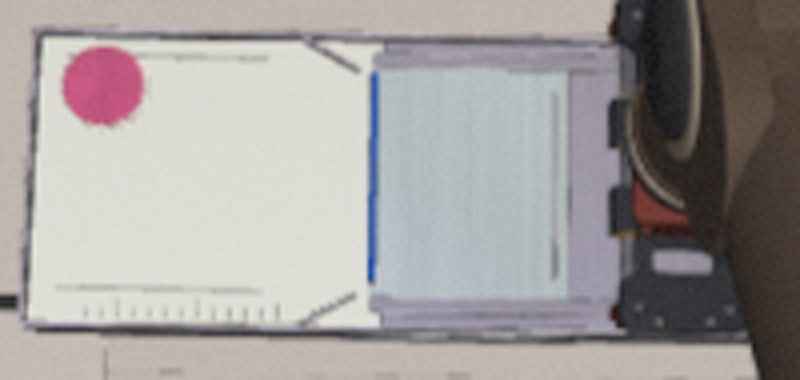

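The cover is shut against its stop: the bead sits at y=0.0012 against an expected 0.002, and the push ended at 20.8 N on the stop. The board is clear except for the dish, which is at the same pixels as before.

```bash
python3 -c "
from workcell import *
print(close_job())"
```

```text
the job is handed in; nothing more can be done
None
```

The job is handed in after about 20 s of robot time: the pink, yellow and blue cassettes are in the basket, the cover is shut against its stop, the dish has not moved, and the arm kept clear of the forceps, bottle and pot; the verdict was not shown.

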